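# Let the large vials down into the tray of a two-lane filling-line chute

## Robot

A 7-joint arm with a two-finger parallel gripper is mounted at the origin on the work surface. World frame = base frame: x ahead of the robot, y to its left, z up, the work surface at z = 0. Lengths are in mm, angles in rad, forces in N, time in s.
With the tool pointing down it reaches from about 400 to 850 mm from the base axis. Payload 4.5 kg.
Tool frame: the origin (TCP) lies midway between the tips of the shut fingers; the grasp point (between the pads) lies 19 mm behind it; y points along the fingers, x is the direction in which the jaws open and shut, and the axes are right-handed (so a half turn about y gives the same grasp; the last joint's range is limited). The gripper opens to 88 mm and grips with 3 to 60 N. Pads are 18 mm wide; open, the fingers measure 123 mm over their backs; the gripper's body (75 mm by 187 mm) begins 45 mm behind the grasp point.
Start: joints at [-1.273, 0.689, -0.195, 1.565, 0.157, 0.902, -0.215], TCP at [162.948, 603.408, 238.743] pointing down, gripper open.
Joint ranges: [-3.01, 3.01], [-0.46, 2.08], [-1.47, 1.51], [0.13, 2.56], [-1, 4.14], [0.04, 2.09], [-2.66, 2.66]. Speed limits (rad/s): [2.57, 2.57, 3.14, 3.14, 3.14, 3.14, 3.14].

## Interface

Orientations are given as a unit quaternion [x, y, z, w].
In Python, from bench import env, move_gripper, planner, optics, monitor gives the robot as it stands. Calls block until the motion is done:
- env.move_to(position, orientation): joint-space move of the TCP to a pose.
- env.servo_line(position, frame=None, v=150): straight line of the TCP; frame=None keeps the orientation; v is the mean speed in mm/s.
- env.set_joints(angles): joint-space move.
- move_gripper(opening, newtons=None): finger opening in mm; newtons is the grip in N (None keeps the last); returns when the fingers have stopped.
- env.sleep(seconds).
- planner.ik(position, orientation): joint angles nearest the present ones, or None.
- optics.read_camera(name): name is "side" or "top" or "wrist"; returns a dict with "image" (420x560x3 uint8, red, green, blue), "mtx" (3x3 intrinsics, pixels), "k1" (the pictures are not rectified: a ray, as slopes to the right and down, at radius r is drawn at 1 + k1 r^2 times it, then the intrinsics apply), "world_from_camera" (4x4, takes a point from camera to world coordinates). Camera axes: x right, y up, looking along -z (the intrinsics and any distortion apply to the point x, -y, -z); pixel columns grow to the right and rows downward; lengths in mm; the calibration is good to about 2 mm. A picture is of the moment at which its call begins. There is no depth.
A pose or a line that the arm cannot do raises env.PlanningError and nothing moves.
- env.close_job(): hands the job in, once; it reports no verdict.
Readings, each from a call of its own:
- monitor.get_time_s(): time.
- monitor.get_joint_positions(): joint angles.
- monitor.get_dq(): joint speeds.
- monitor.get_tau(): joint torques, N m.
- monitor.get_tcp_pos(): TCP position.
- monitor.get_tcp_rot(): TCP orientation.
- monitor.get_contact_force(): force on the tool from outside, world axes, zero at the start.
- monitor.get_ft_torque(): the same for the moment, N m.
- monitor.get_opening(): finger opening in mm.
Only numpy, scipy, OpenCV 4.12 (cv2) and the standard library are available. Lean on these libraries where they do the work, as an engineer would, in place of code of your own. Each camera call takes 0.05 s, during which the arm holds its last target. There are 200 camera calls.

## Task

On the black two-lane vial chute, push the receiving tray fully home under the chute with a fingertip, then press down the thumb pad of the rocking lever beside the large vials and keep it down until all three large vials have rolled out into the tray, and let go so that the gate drops shut again. Let the vials roll on their own without touching any of them, keep the small vials' gate shut, and leave everything else on the table where it stands.

Things in the scene. Friction and masses are not known exactly. Their poses are not given: they have to be found in the camera images.
- chute: Base of the two-lane gravity chute: a black plate 440 x 220 mm, 10 mm thick, fixed to the table; origin at the centre of its underside. Its +x points UP the slope of the lanes (the tray is on the -x side), y across them, z up. Two lane cassettes stand on it side by side; which side holds the large vials varies. Nothing on it is higher than 95 mm above the table at rest, 125 mm with a gate up.
- tray_push (a point): Centre of the outer face of the tray's steel end plate, the place to push, 53 mm above the table. The plate faces the chute's -x, is 4 mm thick, 172 mm wide, its top edge 76 mm above the table. Pushed along the chute's +x, the tray slides home on guide rods, which run 94 mm to either side of this point (end blocks 32 mm high); between them only the 10 mm base plate lies below.
- tray (a joint): How far the receiving tray stands out from its home under the chute mouths, m: 0 = fully home against its stop, 0.10 = all the way out. It slides along the chute's x with about 1.5 N of friction and stays where it is left. Starts 50 to 90 mm out.
- tray_floor (a point): Middle of the tray's floor (top side); axes as the chute's. Inside, the tray reaches 53 mm either way along x and 83 mm along y, with a thin divider at y = 0; side walls 30 mm above the floor, the tall end plate at -x, a low lip at +x that goes under the lane mouths. The floor falls 3 degrees towards the end plate.
- lane_large: The large vials' lane cassette, an inclined steel channel, 49 mm wide inside; origin on the base plate's top, below the lane's mouth; axes as the chute's. The lane's centre line is at y = +10 mm, its floor rises at 10 degrees from the mouth at x = 0 (34 mm above the table) to x = 138 mm, side walls 22 mm above the floor. Its lever runs along the outside at y = -28 mm.
- pad_large_top (a point): Centre of the top face of the plain white plastic thumb pad (32 x 26 mm) on the upper end of the lever beside the LARGE vials; 90 mm above the table at rest, about 34 mm lower when fully pressed. It moves on an arc about the lever's pivot, which lies 83 mm from it in the chute's -x direction and 8 mm lower, so the pad tilts as it goes down. Nothing is under it but the base plate.
- lever_large (a joint): Rocking of the large vials' lever, rad: 0 = at rest, gate shut; grows as the pad is pressed down; stop at 0.42. From 0.27 on the gate is clear above the large vials. A spring pushes the pad back up: about 3 N at the pad to start, 5 N at the stop. Let go, it returns to 0 by itself unless a vial is under the gate.
- gate_large_edge (a point): Middle of the lower edge of the large lane's gate, a thin upright steel blade across the lane 13 mm up from its mouth, on the other end of the lever; 4 mm above the lane's floor when shut; it rises 33 mm and swings 11 mm towards the tray.
- pad_small_top (a point): Centre of the top face of the like thumb pad of the small vials' lever (not to be pressed). 84 mm across from the other pad.
- lever_small (a joint): Rocking of the small vials' lever, same meaning; it must stay shut.
- large1_mid (a point): Middle of large vial 1 of 3 (1 is next to the gate): a glass vial with an aluminium crimp cap, 24 mm in diameter, 45 mm long, lying across its lane, about 26 g; its axis is its y.
- large2_mid (a point): Middle of large vial 2 of 3 (1 is next to the gate): a glass vial with an aluminium crimp cap, 24 mm in diameter, 45 mm long, lying across its lane, about 26 g; its axis is its y.
- large3_mid (a point): Middle of large vial 3 of 3 (1 is next to the gate): a glass vial with an aluminium crimp cap, 24 mm in diameter, 45 mm long, lying across its lane, about 26 g; its axis is its y.
- small1_mid (a point): Middle of small vial 1 of 3: 16 mm in diameter, 35 mm long, lying across the other lane behind its shut gate.
- small2_mid (a point): Middle of small vial 2 of 3: 16 mm in diameter, 35 mm long, lying across the other lane behind its shut gate.
- small3_mid (a point): Middle of small vial 3 of 3: 16 mm in diameter, 35 mm long, lying across the other lane behind its shut gate.
- spare_vial: Bystander: a large vial standing on the base plate just behind and between the two pads; origin under it, 45 mm tall, 24 mm in diameter.
- spare_small: Bystander: a small vial standing on the base plate near its upper end; origin under it, 35 mm tall, 16 mm in diameter.
- stopper_bowl: Bystander: a steel bowl of grey stoppers, 90 mm wide, 40 mm high, beyond the upper end of the base plate; origin under it.
- screwdriver: Bystander: a screwdriver 190 mm long lying beside the chute, origin under its middle.
- wrench: Bystander: a flat wrench 160 mm long lying beside the chute, origin under its middle.
- wash_bottle: Bystander: a white plastic bottle 170 mm tall, 64 mm in diameter, origin under it.
- cap_jar: Bystander: a clear jar 75 mm tall, 70 mm in diameter, origin under it.

How it is judged (in metres and radians):
On the way, in this order (a step that is already met when the one before it is completed fails the run):
1. the tray is pushed home (within 6 mm of its stop) with the large gate still shut (value of joint tray below 0.006 m and value of joint lever_large below 0.05 rad), for 0.2 s.
2. the large vials' gate is being lifted by a finger pressing the thumb pad (value of joint lever_large above 0.12 rad and contact force between the fingers and lever_large_c3 above 0.5 N), for 0.05 s.
3. all three large vials have rolled into the tray while the pad is still held down (x of large1_mid in the frame of tray_floor between -0.055 and 0.053 m and y of large1_mid in the frame of tray_floor between -0.084 and 0.084 m and z of large1_mid in the frame of tray_floor between 0 and 0.04 m and x of large2_mid in the frame of tray_floor between -0.055 and 0.053 m and y of large2_mid in the frame of tray_floor between -0.084 and 0.084 m and z of large2_mid in the frame of tray_floor between 0 and 0.04 m and x of large3_mid in the frame of tray_floor between -0.055 and 0.053 m and y of large3_mid in the frame of tray_floor between -0.084 and 0.084 m and z of large3_mid in the frame of tray_floor between 0 and 0.04 m and value of joint lever_large above 0.2 rad), for 0.1 s.
At the end, for the whole second after the job is handed in: The tray is home (within 8 mm), all three large vials lie still inside it, both gates are shut (levers within 0.05 rad of rest), and the three small vials still wait behind theirs (within 12 mm of where they were) (value of joint tray below 0.008 m and value of joint each of lever_large, lever_small below 0.05 rad and x of large1_mid in the frame of tray_floor between -0.055 and 0.053 m and y of large1_mid in the frame of tray_floor between -0.084 and 0.084 m and z of large1_mid in the frame of tray_floor between 0 and 0.04 m and x of large2_mid in the frame of tray_floor between -0.055 and 0.053 m and y of large2_mid in the frame of tray_floor between -0.084 and 0.084 m and z of large2_mid in the frame of tray_floor between 0 and 0.04 m and x of large3_mid in the frame of tray_floor between -0.055 and 0.053 m and y of large3_mid in the frame of tray_floor between -0.084 and 0.084 m and z of large3_mid in the frame of tray_floor between 0 and 0.04 m and linear speed of each of large1, large2, large3 below 0.03 m/s and distance of each of small1_mid, small2_mid, small3_mid from where it was at the start of the episode below 0.012 m); the robot touches nothing.
It fails at once if the robot touches a large or small vial in the lanes or the tray (contact force between any of the fingers, the arm and large1 above 0.3 N or contact force between any of the fingers, the arm and large2 above 0.3 N or contact force between any of the fingers, the arm and large3 above 0.3 N or contact force between any of the fingers, the arm and small1 above 0.3 N or contact force between any of the fingers, the arm and small2 above 0.3 N or contact force between any of the fingers, the arm and small3 above 0.3 N).
It fails at once if a vial is lifted or carried (height (world z) of any of large1_mid, large2_mid, large3_mid, small1_mid, small2_mid, small3_mid above 0.1 m).
It fails at once if the small vials' gate is opened (value of joint lever_small above 0.12 rad).
It fails at once if a bystander is shoved (30 mm), lifted or knocked over (distance of any of spare_vial, spare_small, stopper_bowl, screwdriver, wrench, wash_bottle, cap_jar from where it was at the start of the episode above 0.03 m or angle between any of spare_vial, spare_small, stopper_bowl, screwdriver, wrench, wash_bottle, cap_jar's own z axis and vertical above 0.5 rad).
It also fails if it takes over 45 s, if anything falls off the work surface, if the arm or the gripper's body presses on something with over 40 N, if the wrist force passes 120 N, or if a joint passes its speed limit or range.

## Working session

There is one attempt and no reset: what is moved stays moved. The work goes in short steps, each a Python script; the robot and the scene stay as the last script left them, time stands still between calls to the robot, and variables do not carry over. Pictures are saved under pics/ and viewed, about 8 in all and at most 12, crops included, and the job is handed in when it is done.

```bash
mkdir -p pics; ls; cat > h.py <<'E'
import numpy as np, cv2
from bench import env, move_gripper, planner, optics, monitor
def cam(n):
    return optics.read_camera(n)
def ray(c,u,v):
    K=np.array(c["mtx"]);T=np.array(c["world_from_camera"])
    x,y=(np.linalg.inv(K)@[u,v,1])[:2]
    rd=np.hypot(x,y);r=rd
    for _ in range(20): r=rd/(1+c["k1"]*r*r)
    s=r/rd if rd>0 else 1
    d=T[:3,:3]@np.array([x*s,-y*s,-1]);return T[:3,3],d/np.linalg.norm(d)
def onz(c,u,v,z):
    o,d=ray(c,u,v);return o+d*(z-o[2])/d[2]
def proj(c,p):
    T=np.array(c["world_from_camera"]);q=T[:3,:3].T@(np.array(p,float)-T[:3,3])
    x,y=q[0]/-q[2],-q[1]/-q[2];s=1+c["k1"]*(x*x+y*y)
    return (np.array(c["mtx"])@[x*s,y*s,1])[:2]
E
python3 - <<'E'
from h import *
import pickle
d={n:cam(n) for n in("side","top")}
pickle.dump(d,open("c0.pkl","wb"))
for n,c in d.items():
    cv2.imwrite(f"pics/{n}0.png",c["image"][:,:,::-1]);print(n,np.round(c["world_from_camera"],2).tolist(),np.array(c["mtx"]).tolist(),c["k1"])
print(monitor.get_tcp_rot(),monitor.get_time_s())
E
```

```text
pics
side [[-0.98, 0.13, -0.12, 447.42], [-0.18, -0.72, 0.67, 822.0], [0.01, 0.68, 0.73, 968.33], [0.0, 0.0, 0.0, 1.0]] [[417.08681314773474, 0.0, 270.79198306188255], [0.0, 417.08681314773474, 213.67338499173866], [0.0, 0.0, 1.0]] -0.017093345474997117
top [[0.0, 0.99, -0.14, 430.16], [-1.0, 0.0, -0.0, 19.62], [-0.0, 0.14, 0.99, 1402.38], [0.0, 0.0, 0.0, 1.0]] [[421.8922809713726, 0.0, 277.1970637619019], [0.0, 421.8922809713726, 210.71001309285137], [0.0, 0.0, 1.0]] -0.07047213836714485
[ 0.56178931  0.42949978 -0.43034094 -0.56100747] 0.1
```

View pics/top0.png

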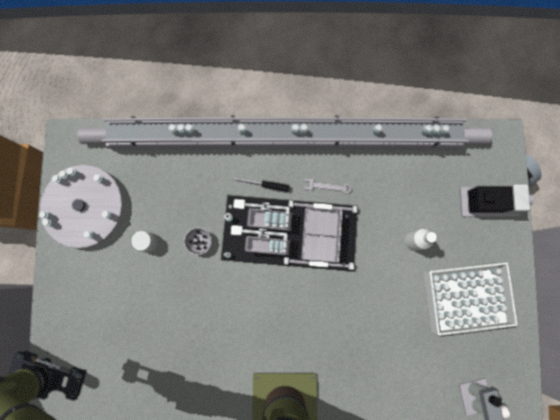

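View pics/side0.png

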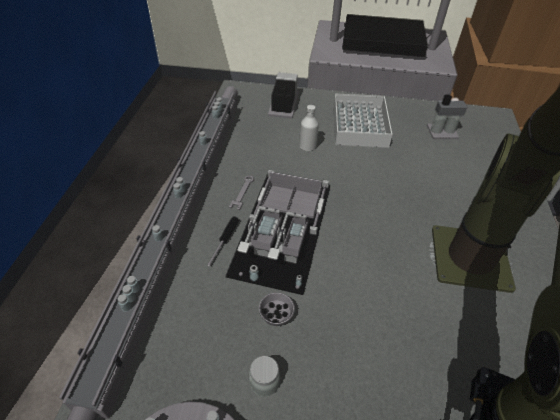

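```bash
python3 - <<'E'
from h import *
import pickle
d=pickle.load(open("c0.pkl","rb"))
a=d["top"]["image"][185:280,215:365,::-1];cv2.imwrite("pics/topc.png",cv2.resize(a,None,fx=5,fy=5,interpolation=cv2.INTER_CUBIC))
a=d["side"]["image"][165:295,210:340,::-1];cv2.imwrite("pics/sidec.png",cv2.resize(a,None,fx=4.6,fy=4.6,interpolation=cv2.INTER_CUBIC))
E
```

```text
(no output)
```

View pics/topc.png

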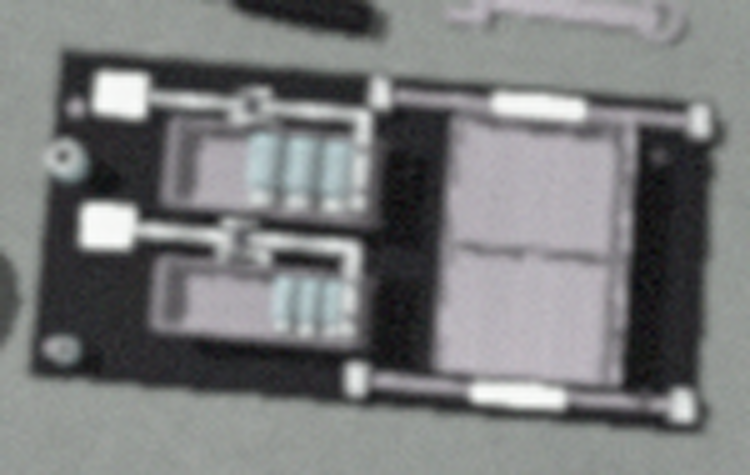

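View pics/sidec.png

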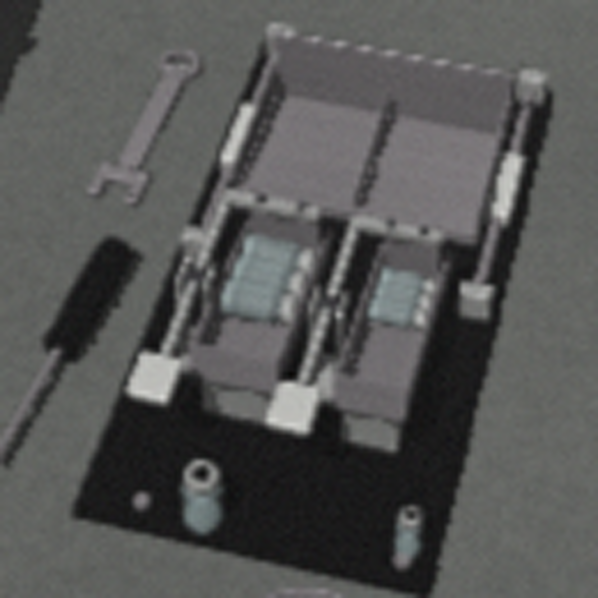

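```bash
python3 - <<'E'
from h import *
import pickle
d=pickle.load(open("c0.pkl","rb"))
t,s=d["top"],d["side"]
T=lambda x,y:((x+.5)/5-.5+215,(y+.5)/5-.5+185)
S=lambda x,y:((x+.5)/4.6-.5+210,(y+.5)/4.6-.5+165)
def cen(c,p,r=5):
    u,v=np.round(p).astype(int);g=c["image"][v-r-1:v+r+2,u-r-1:u+r+2].min(2).astype(float)
    w=np.clip(g-150,0,60)
    n,l=cv2.connectedComponents((w>20).astype(np.uint8));k=l[r+1,r+1];m=cv2.dilate((l==k).astype(np.uint8),np.ones((3,3)));w=w*m
    w[:2]*=1
    ys,xs=np.mgrid[:g.shape[0],:g.shape[1]];return u-r-1+(w*xs).sum()/w.sum(),v-r-1+(w*ys).sum()/w.sum(),g[r+1,r+1]
def tri(p,q):
    o1,a=ray(t,*p);o2,b=ray(s,*q);k=np.linalg.lstsq(np.c_[a,-b],o2-o1,rcond=None)[0]
    x,y=o1+a*k[0],o2+b*k[1];return (x+y)/2,np.linalg.norm(x-y)
for n,p,q in(("L",(121,95),(155,377)),("S",(107,226),(292,406))):
    a,b=cen(t,T(*p)),cen(s,S(*q));print(n,T(*p),a,S(*q),b)
    print(tri(a[:2],b[:2]),onz(t,*a[:2],90),onz(s,*b[:2],90), onz(t,*T(*p),90),onz(s,*S(*q),90))
im=t["image"][188:278,217:363]
m=(im.max(2)<60).astype(np.uint8)
cs=max(cv2.findContours(cv2.morphologyEx(m,cv2.MORPH_CLOSE,np.ones((5,5))),0,2)[0],key=cv2.contourArea)
h=cv2.convexHull(cs).reshape(-1,2)+[217,188]
W=np.array([onz(t,*p,10)[:2] for p in h],np.float32)
print("rect",cv2.minAreaRect(W))
C=[(65,52),(718,107),(700,430),(33,375)]
P=np.array([onz(t,*T(*p),10)[:2] for p in C]);print(P,P.mean(0),np.linalg.norm(P-np.roll(P,1,0),axis=1))
# tray plate top edge z76
for p in((638,125),(622,383)): print("plate",onz(t,*T(*p),76))
for p in((290,38),(520,72)): print("plate side",onz(s,*S(*p),76))
E
```

```text
L (238.8, 203.6) (np.float64(238.82635723166183), np.float64(203.49274761707417), np.float64(245.0)) (243.30434782608697, 246.56521739130437) (np.float64(242.98124760811328), np.float64(246.65556831228474), np.float64(184.0))
(array([638.71134549, 145.50312974,  84.77868211]), np.float64(0.015274743718507405)) [637.87720865 145.00367905  90.        ] [637.58867429 149.50040764  90.        ] [637.53491599 145.08183414  90.        ] [636.80597147 149.0431799   90.        ]
S (236.0, 229.8) (np.float64(236.1653405783039), np.float64(229.79021928973413), np.float64(245.0)) (273.0869565217391, 252.8695652173913) (np.float64(273.2059765208111), np.float64(253.09000355745286), np.float64(184.0))
(array([554.98311593, 152.60653473,  85.32489134]), np.float64(0.2802247722278588)) [554.68019515 152.1401935   90.        ] [554.27333973 156.15663154  90.        ] [554.64841174 152.65727994  90.        ] [554.70896367 155.49256001  90.        ]
rect ((541.0595092773438, 64.46222686767578), (195.4717559814453, 282.6172180175781), 0.07613401114940643)
[[ 679.34839122  190.80519551]
 [ 642.62260458 -246.63132292]
 [ 428.42978311 -229.79412143]
 [ 463.76067619  208.1091725 ]] [553.54036378 -19.37776909] [216.28104515 438.97550167 214.85356903 439.32626468]
plate [ 620.88971505 -182.62882452   76.        ]
plate [ 457.77939315 -169.5796796    76.        ]
plate side [ 613.43375241 -172.89770884   76.        ]
plate side [ 451.97222171 -167.32905804   76.        ]
```

```bash
cat >> h.py <<'E'
from scipy.spatial.transform import Rotation as R
X=np.array([.0837,.9965,0]);X/=np.linalg.norm(X);Y=np.array([-X[1],X[0],0]);Z=np.array([0,0,1.])
O=np.array([553.5,-19.4,0])
PAD=np.array([638,145.7,90.])
W=lambda x,y,z:O+x*X+y*Y+z*Z
def quats():
    return [R.from_matrix(np.c_[s*Y,-Z,np.cross(s*Y,-Z)]).as_quat() for s in(1,-1)]
E
python3 - <<'E'
from h import *
q0=np.array(monitor.get_joint_positions())
p1=W(-225,0,200)
best=None
for q in quats():
    js=[planner.ik(p,q) for p in(p1,W(-225,0,50),W(-80,0,50),PAD+[0,0,60],PAD-[0,0,36])]
    print([None if j is None else np.round(j,2).tolist() for j in js])
    if all(j is not None for j in js):
        c=np.abs(np.array(js[0])-q0).sum()
        if best is None or c<best[0]: best=(c,q)
q=best[1];np.save("q.npy",q)
move_gripper(0)
env.move_to(p1,q)
env.servo_line(W(-225,0,50),v=150)
t=monitor.get_time_s()
print(monitor.get_contact_force(),monitor.get_tcp_pos(),t)
env.servo_line(W(-190,0,50),v=80)
print(monitor.get_contact_force(),monitor.get_tcp_pos(),monitor.get_time_s()-t)
env.servo_line(W(-187,0,50),v=50)
print(monitor.get_contact_force(),monitor.get_time_s()-t)
c=cam("top");cv2.imwrite("pics/p1.png",cv2.resize(c["image"][175:290,205:375,::-1],None,fx=4,fy=4,interpolation=cv2.INTER_CUBIC))
E
```

```text
[[-0.17, 0.96, 1.09, 1.76, -0.97, 1.07, -1.96], [0.74, 1.01, -0.7, 1.79, 0.96, 0.73, 2.55], [0.6, 1.06, -0.92, 1.88, 1.16, 0.86, 2.1], [0.08, 0.93, -0.75, 1.53, 0.72, 0.97, 2.17], [0.06, 1.06, -0.71, 1.57, 0.86, 0.85, 2.07]]
[[0.36, 0.68, -0.02, 1.73, 0.02, 0.73, 0.24], [0.44, 0.91, -0.16, 1.81, 0.29, 0.44, -0.01], [0.16, 0.89, -0.1, 1.91, 0.23, 0.36, -0.21], [-0.32, 0.83, 0.05, 1.56, -0.05, 0.76, -0.34], [-0.3, 0.97, 0.02, 1.59, -0.03, 0.58, -0.35]]
[-0.92387128  0.85322162 -0.26893406] [ 535.31250984 -243.8840015    50.82036826] 5.7833
[-1.03981562  0.03839034 -0.30709794] [ 537.70358705 -208.44304693   50.0675816 ] 0.5834000000000001
[ 0.53920252 -0.83611914 -0.13442926] 0.8334000000000001
```

View pics/p1.png

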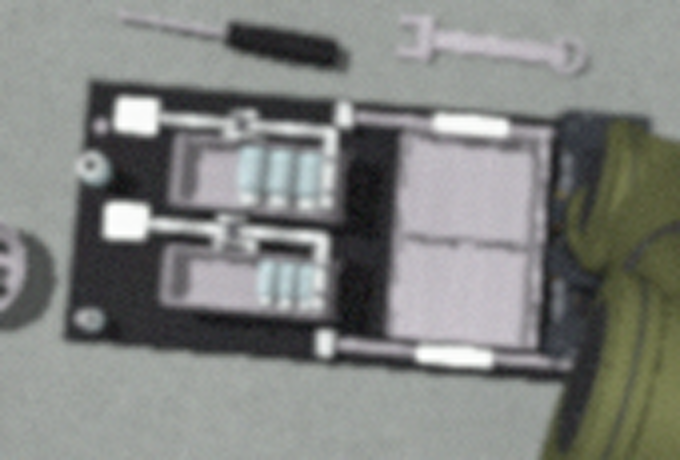

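The gripper's body sits just outside the end plate, with its long side across the chute and the plate edge at about (545,240). I'll push now, watching the force.

```bash
python3 - <<'E'
from h import *
x=-187;log=[]
t0=monitor.get_time_s()
while x<-60:
    x+=6 if x<-125 else 3
    env.servo_line(W(x,0,50),v=60)
    f=-np.dot(monitor.get_contact_force(),X)
    p=monitor.get_tcp_pos();log.append((x,round(float(np.dot(p-O,X)),1),round(float(f),1)))
    if f>7: break
print(log,monitor.get_time_s()-t0)
env.sleep(0.3);print(monitor.get_contact_force(),monitor.get_time_s())
c=cam("side");cv2.imwrite("pics/p2.png",cv2.resize(c["image"][150:300,200:350,::-1],None,fx=4,fy=4,interpolation=cv2.INTER_CUBIC))
E
```

```text
[(-181, -180.2, -0.3), (-175, -174.2, -0.2), (-169, -168.3, -0.2), (-163, -162.4, -0.4), (-157, -156.2, -0.0), (-151, -150.1, 0.2), (-145, -144.1, -0.2), (-139, -138.1, -0.6), (-133, -132.1, 1.0), (-127, -126.2, 1.2), (-121, -120.1, -1.2), (-118, -117.6, 0.1), (-115, -114.6, -0.8), (-112, -111.6, 0.1), (-109, -109.4, 2.7), (-106, -109.4, 8.1)] 4.000000000000001
[-0.11306008 -8.19880759 -2.37315601] 10.9667
```

View pics/p2.png

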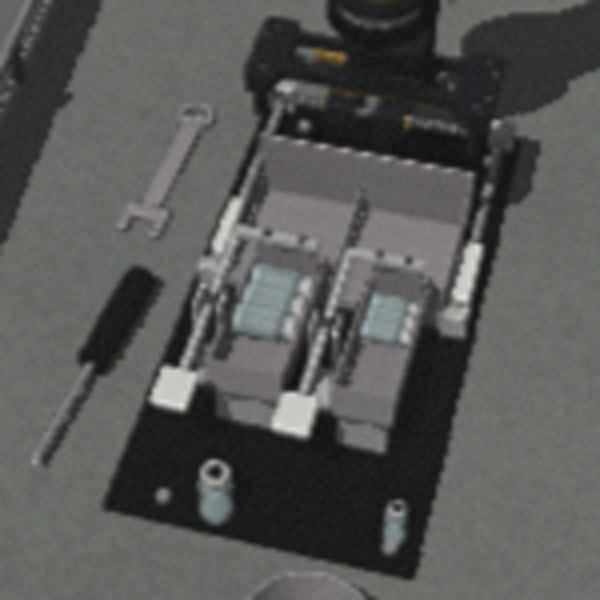

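The tray is against its stop: the force jumped to 8 N at −109.4 mm after about 58 mm of travel, and the picture shows the plate close to the mouths at about (360,160). Both gates are still shut. Next I'll press the large pad.

```bash
python3 - <<'E'
from h import *
q=np.load("q.npy")
env.servo_line(W(-150,0,50),v=120)
env.servo_line(W(-150,0,190),v=250)
A=PAD-1*X
env.move_to(A+[0,0,90],q)
env.servo_line(A+[0,0,12],v=150)
print(monitor.get_time_s(),monitor.get_tcp_pos(),monitor.get_contact_force())
log=[];z=102
while z>53:
    z-=6 if z>62 else 2
    env.servo_line([A[0],A[1],z],v=60)
    f=monitor.get_contact_force()[2];log.append((z,round(float(monitor.get_tcp_pos()[2]),1),round(float(f),1)))
    if f>11: break
print(log)
env.sleep(1.5)
for n in("side","top"):
    c=cam(n);a=c["image"][150:300,200:350] if n=="side" else c["image"][170:290,205:375]
    cv2.imwrite(f"pics/p3{n}.png",cv2.resize(a[:,:,::-1],None,fx=3.5,fy=3.5,interpolation=cv2.INTER_CUBIC))
print(monitor.get_time_s(),monitor.get_tcp_pos(),monitor.get_contact_force())
E
```

```text
14.15 [638.63815676 144.0236208  102.67198059] [ 0.11641875 -0.23212916  0.50510818]
[(96, 96.4, -0.2), (90, 90.2, 1.8), (84, 83.9, 1.5), (78, 77.8, -0.2), (72, 72.0, 2.1), (66, 66.4, 5.0), (60, 60.5, 6.0), (58, 58.8, 5.4), (56, 58.0, 13.6)]
18.0 [638.63329741 144.38372731  58.01252473] [-1.73892219 -0.74939717 14.34510915]
```

View pics/p3side.png

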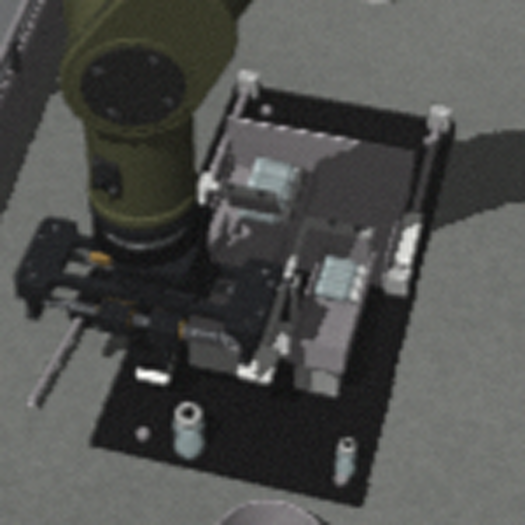

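View pics/p3top.png

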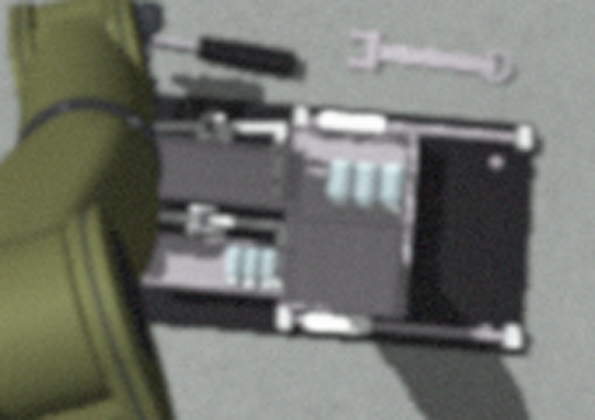

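All three large vials lie in the tray (top picture, x about 330 to 405, y about 183), and the small ones are still in their lane. I'll let go.

```bash
python3 - <<'E'
from h import *
p=np.array(monitor.get_tcp_pos())
env.servo_line([p[0],p[1],100],v=60)
env.servo_line([p[0],p[1],230],v=200)
env.move_to(W(280,60,300),np.load("q.npy"))
env.sleep(.5)
for n in("side","top"):
    c=cam(n);a=c["image"][150:300,200:350] if n=="side" else c["image"][170:290,205:375]
    cv2.imwrite(f"pics/p4{n}.png",cv2.resize(a[:,:,::-1],None,fx=3.5,fy=3.5,interpolation=cv2.INTER_CUBIC))
a,b=[cv2.imread(f"pics/p4{n}.png") for n in("side","top")]
b=cv2.resize(b,(400,int(b.shape[0]*400/b.shape[1])));a=cv2.resize(a,(400,400))
o=np.zeros((400,800,3),np.uint8);o[:,:400]=a;o[:b.shape[0],400:]=b;cv2.imwrite("pics/p4.png",o)
print(monitor.get_time_s(),monitor.get_tcp_pos(),monitor.get_contact_force())
E
```

```text
21.05 [517.21367057 264.56649345 299.99005826] [-0.41573746  0.21595612 -0.34361729]
```

View pics/p4.png

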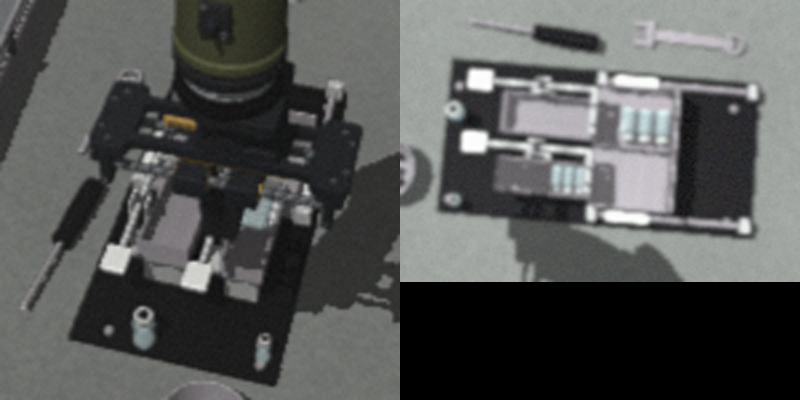

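The top view shows the large pad back up at (480,80), level with the small pad. The three vials lie at about (645,125) in the tray, which is still home, and the small vials wait at about (570,178). The bystanders in view stand where they were.

```bash
python3 - <<'E'
from h import *
print(env.close_job())
E
```

```text
the job is handed in; nothing more can be done
None
```

The job is done and handed in; the robot's clock read about 21 s at my last check. No verdict was reported.

- **Tray:** I pushed it about 58 mm with the shut fingertips until it met its stop. The force jumped from about 0–1 N to 8 N and the tray moved no further.
- **Lever:** I pressed the large pad down to its stop (fingertips at 58 mm height, about 14 N) and held it until all three large vials showed in the tray. Then I let go and moved the arm clear.
- **Last pictures:** The tray was home with three large vials in it. Both pads were up, the small vials were still behind their gate, and the spare vials, screwdriver and wrench had not visibly moved. The robot was touching nothing, with only force noise (about 0.6 N) on the sensor.

**Limits of these checks:**
- I could not read the lever angles or vial speeds, so those rest on the pictures alone.
- The arm hid the mouths and tray in the last side view, so the gate and tray were checked only from the top camera.
- The wash bottle and jar were outside that last crop, and the bowl was mostly outside it; the arm only passed well above that area.
- **Disagreement between cameras:** The pad height measured from the two cameras came out at 85 mm instead of the given 90 mm. I used 90 mm, and the arm first felt the pad at about that height.

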